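Close and clip the receiver joint of a still

TASK

Close the open bottom joint of the still: push the glass receiver bend up the slope until it sits fully home on the condenser's cone. Then take the joint clip that fits (the larger of the two), wide fork towards the bend, and push it square onto the closed joint from above until both forks snap round the glass, finishing with one firm push of about 15 N to make sure it has bottomed. Let go; never press it on the glass with more than about 30 N, and leave the flask, the bottle and the small clip where they stand.

Things in the scene. Friction and masses are not known exactly. Their poses are not given: they have to be found in the camera images.
- condenser: Fixed glass condenser. Origin: on the joint's axis at its rim plane, 250 mm above the bench. y runs 20 degrees down the slope along the joint's axis towards the bend, z is square to it (up), x level across it. Uphill (-y) of the origin: cone collar 40 mm diameter, 7 mm long; neck tube 32 mm diameter to 50 mm; jacket 48 mm. Two stand rods, 440 and 500 mm tall, at x +125 mm, 150 and 270 mm uphill.
- bend (a joint): How far the receiver bend stands out of the joint, in m along the condenser's +y axis: 0 is fully home against a hard stop, 0.016 the most. It slides stiffly (about 4 N of friction) and stays where it is left.
- bend_body (a point): On the axis of the bend's round glass body (48 mm diameter, free to grip across), 42 mm downhill of its rim face; moves with the bend. The rim bead, 56 mm diameter, 8 mm long, ends 34 mm uphill of this point. The body ends 18 mm downhill of it, then narrows to a 24 mm tube that turns straight down 60 to 75 mm downhill, ending about 90 mm lower than the axis.
- bend_neck (a point): On the bend's axis, 14 mm downhill of its rim face (moves with it): where the centre of the clip's wide fork belongs.
- cone_neck (a point): On the condenser's axis, 13 mm uphill of its origin: where the centre of the clip's narrow fork belongs.
- clip_grip (a point): Larger joint clip, grey plastic, 93 mm tall, 67 wide, 36 long, 76 g, standing on its open side. Point: middle of its finger-piece, 80 mm above its feet, 55 mm above the bore's middle. Finger-piece 12 mm thick (y), 36 wide (x); its top is 13 mm above the point, the clip's back 21 mm below. Clip axes: y along the bore, wide fork at +y; z from open side to finger-piece. On the joint they match the condenser's.
- clip_wide (a point): Bore centre of the clip's wide fork (49 mm bore, 9 mm thick), 14 mm to +y of the bore's middle. Its forks sit on two sprung arms that snap over the tubes: lips meet them 30 mm before home, 15 to 22 N bends the arms, and from about 10 mm before home they close and draw it on. The 18 mm gap between the forks takes rim bead and cone collar (15 mm together) with 1.5 mm to spare either way; put on much farther off, it lands on them and stays high.
- clip_narrow (a point): Bore centre of the clip's narrow fork (33 mm bore, 9 mm thick), 13 mm to -y of the bore's middle. The bore's middle lies 55 mm below the finger-piece's point along the clip's z.
- small_grip (a point): Bystander: a smaller joint clip of the same make and colour (63 mm tall, 46 mm wide), too small for this joint. The two clips may have changed places. Point in its finger-piece, 54 mm above its feet.
- receiver_mid (a point): Bystander: small conical glass flask, 76 mm wide at the foot, 102 mm tall, loose under the bend's outlet. Point 50 mm above its foot.
- reagent_mid (a point): Bystander: brown capped bottle, 68 mm diameter, 136 mm tall, loose on the bench. Point at half its height.
Mind the look-alikes: they are no part of the job. Leave any pink or purple look-alike of the part that bears clip_grip alone.

How it is judged:
On the way, in this order (a step that is already met when the one before it is completed fails the run):
1. the bend is pushed fully home in the joint (value of joint bend below 0.0015 m), for 0.2 s.
2. the clip is home over the closed joint and pressed down firmly (value of joint bend below 0.0015 m and distance between clip_wide and bend_neck below 0.004 m and distance between clip_narrow and cone_neck below 0.004 m and contact force between clip and condenser above 5 N), for 0.1 s.
At the end, for the whole second after the job is handed in: The bend is within 1.5 mm of fully home, and the larger clip rests on the joint, wide fork on the bend's side, each fork's centre within 4 mm of its place on the axis; everything is let go (value of joint bend below 0.0015 m and distance between clip_wide and bend_neck below 0.004 m and distance between clip_narrow and cone_neck below 0.004 m and linear speed of clip below 0.02 m/s); the robot touches nothing.
It fails at once if the receiver flask is tipped or pushed more than 30 mm (distance of receiver_mid from where it was at the start of the episode above 0.03 m or angle between receiver_mid's own z axis and vertical above 0.4 rad).
It fails at once if the bottle is pushed or tipped (30 mm) (distance of reagent_mid from where it was at the start of the episode above 0.03 m).
It fails at once if the small clip is moved more than 40 mm (distance of small_grip from where it was at the start of the episode above 0.04 m).
It fails at once if the clip is forced against the glass with more than 45 N (contact force between clip and condenser above 45 N).
It also fails if it takes over 51 s, if anything falls off the work surface, if the arm or the gripper's body presses on something with over 40 N, if the wrist force passes 120 N, or if a joint passes its speed limit or range.

ROBOT

A 6-joint arm with a two-finger parallel gripper is mounted at the origin on the work surface. World frame = base frame: x ahead of the robot, y to its left, z up, the work surface at z = 0. Lengths are in m, angles in rad, forces in N, time in s.
With the tool pointing down it reaches from about 0.25 to 0.725 m from the base axis. Payload 4 kg.
Tool frame: the origin (TCP) lies midway between the tips of the shut fingers; the grasp point (between the pads) lies 19 mm behind it; z points along the fingers, y is the direction in which the jaws open and shut (so a half turn about z gives the same grasp; the last joint's range is limited). The gripper opens to 85 mm and grips with 20 to 120 N. Pads are 22 mm wide; open, the fingers measure 114 mm over their backs; the gripper's body (76 mm by 85 mm) begins 54 mm behind the grasp point. The pads swing forward as they close: fully open they stand 13 mm farther back than shut.
Start: joints at [1.175, 0.241, 0.005, 1.335, 0, 1.571], TCP at [0.193, 0.461, 0.231] pointing down, gripper open.
Joint ranges: [-2.72, 2.72], [-1.05, 1.87], [-1.09, 1.28], [-1.99, 2.15], [-1.42, 1.44], [-3.14, 3.14]. Speed limits (rad/s): [2.79, 2.79, 3.14, 3.14, 3.14, 3.14].

INTERFACE

Orientations are given as a unit quaternion [x, y, z, w].
In Python, from workcell import get_obs, camera, camera_model, job_done, masks_of gives the robot as it stands.
- The arm moves only by the tool jog_arm, never from a script. Its argument "deltas" is a list that holds one entry, the list of rows, each a list of 7 numbers: the shift along the tool's x, y, z in mm, then the turn, a rotation vector about the tool's x, y, z in degrees, then the finger opening in mm, from 0 to 85.4. A call has 1 to 5 rows; each row shifts and turns the pose as measured when the row begins, along the tool's axes as they then stand; what a row does not reach is not made up. A row lasts 1/10 s, in which the tool goes at most 50 mm and 8.59 degrees, less where a joint would pass 70% of its speed; a pose out of reach is approached as far as the arm can. A call with a gripper value outside its range is refused whole. The fingers move at their own pace and stop on an object; the grip force is fixed at half the most. Time passes only in rows, so rows that do not move let the fingers close. It gives the time, the measured TCP pose, the force and the opening at its end, in the units of the state.
- get_obs(): the state, without advancing time (a new reading comes with each control period).
- camera(name): name is "scene" or "side" or "wrist"; returns the picture (384x512x3 uint8, red, green, blue); there is no depth.
- camera_model(name): a dict with "fovy" (degrees; the focal length in pixels is half the picture's height over the tangent of half this angle, whatever the lens; pixels are square), "cx", "cy" (the principal point, pixels), "pose" (4x4, takes a point from camera to world coordinates); the wrist camera has in their place "T_tool_cam" (4x4, takes a point from camera to tool coordinates, whose origin is the TCP and whose axes are the flange's). Camera axes: x right, y down, z forward; pixel columns grow to the right and rows downward; lengths in m; the calibration is good to about 2 mm. A picture is of the moment at which its call begins: read the wrist's pose just before it. camera_model takes no time and is no camera call.
- job_done(): hands the job in, once; it reports no verdict.
Trained networks look in the newest picture that a camera, given by its name, has taken for a name from the list of things; names that differ only in an ending like _2 or _b are one class to them, and where a whole thing is asked for, a point or a joint stands for the part that bears it (a point fixed in the world has none). Each returns a list of dicts, best first, with "conf" (0 to 1); they miss things now and then, are a little off and sometimes report something else, mostly with a low value. They report only what shows in the picture. A call takes as long as a camera call. They do not tell look-alikes from the thing itself.
- masks_of(target, camera): "pixels" (384x512 bool, what is visible of it) and "at" ([column, row] in pixels, amid what is visible of it).
The state is a dict: "clock": time; "joint_pos": joint angles; "joint_vel": joint speeds; "tau": joint torques, N m; "eef_pos": TCP position; "tool_rot": TCP orientation; "ft_force": force on the tool from outside, world axes, zero at the start; "ft_torque": the same for the moment, N m; "grip_width": finger opening in m.
Only numpy, scipy, OpenCV 4.12 (cv2) and the standard library are available. Lean on these libraries where they do the work, as an engineer would, in place of code of your own. Each camera call takes 0.05 s, during which the arm holds its last target. There are 200 camera calls.

## Working session

There is one attempt and no reset: what is moved stays moved. The work goes in short steps, Python scripts to look and compute and a tool call to move; the robot and the scene stay as the last step left them, time stands still between calls to the robot, and variables do not carry over. Pictures are saved under pics/ and viewed, about 8 in all and at most 12, crops included, and the job is handed in when it is done.

Besides the shell and the picture viewer there is one more tool, called after "Request:" as name([rows], argument=value, ...), one row to a line, values as JSON. jog_arm: Moves the arm, as the interface text tells. Its arguments: {"type":"object","properties":{"deltas":{"type":"array"}},"required":["deltas"]}

```bash
mkdir -p pics; ls; python3 - <<'E'
from workcell import *
import cv2,numpy as np,json
np.set_printoptions(precision=4,suppress=True)
o=get_obs();print(o['clock'],o['eef_pos'],o['tool_rot'],o['grip_width'])
ims=[]
for c in ['scene','side']:
    im=camera(c);cv2.imwrite(f'pics/{c}0.png',im[:,:,::-1]);ims.append(im[:,:,::-1])
    m=camera_model(c);print(c,m)
    for t in ['condenser','bend_body','clip_grip','small_grip','receiver_mid','reagent_mid']:
        for r in masks_of(t,c):
            ys,xs=np.nonzero(r['pixels'])
            print(c,t,round(r['conf'],2),np.round(r['at'],1),xs.min(),xs.max(),ys.min(),ys.max(),len(xs))
cv2.imwrite('pics/a.png',cv2.resize(ims[0],(800,600),interpolation=cv2.INTER_CUBIC))
cv2.imwrite('pics/b.png',cv2.resize(ims[1],(800,600),interpolation=cv2.INTER_CUBIC))
print(camera_model('wrist'));print(get_obs()['clock'])
E
```

```text
pics
0.0 [0.1925 0.4608 0.2304] [ 0.1966  0.9805 -0.001  -0.0002] 0.08580766872955038
scene {'fovy': 55.002042150235795, 'cx': 253.14115026440734, 'cy': 190.1328799328263, 'pose': array([[-0.6544,  0.5373, -0.532 ,  0.9966],
       [ 0.7559,  0.4452, -0.4801,  0.4934],
       [-0.0211, -0.7163, -0.6974,  0.6762],
       [ 0.    ,  0.    ,  0.    ,  1.    ]])}
scene condenser 0.68 [194.9 101. ] 108 278 47 176 4206
scene bend_body 0.77 [249.3 132.2] 223 279 108 175 1343
scene bend_body 0.64 [301.8 263.1] 283 319 244 283 895
scene clip_grip 0.59 [302.7 263.1] 283 317 245 283 785
scene clip_grip 0.57 [310.8 226.8] 302 327 204 246 648
scene clip_grip 0.57 [193.7 101.9] 107 278 47 175 3883
scene small_grip 0.69 [358.6 238. ] 346 367 224 250 340
scene small_grip 0.33 [251.4 131.6] 222 278 108 175 1371
scene receiver_mid 0.71 [270.8 203.2] 255 285 176 222 958
scene receiver_mid 0.26 [304.1 263.4] 284 318 244 283 840
scene reagent_mid 0.86 [254.2 318.3] 236 274 287 349 1977
side {'fovy': 44.597744728881935, 'cx': 257.9617449375959, 'cy': 193.21737635815947, 'pose': array([[-0.9165, -0.2375,  
[... 175 characters left out ...]
[317.7 119.5] 301 335 22 227 4415
side bend_body 0.96 [316.8 157.1] 302 332 124 225 1882
side clip_grip 0.92 [284.8 308. ] 264 308 284 334 1271
side clip_grip 0.75 [208.4 242.5] 192 230 218 265 921
side clip_grip 0.58 [220.5 306.2] 208 233 276 334 1073
side small_grip 0.71 [290.1 365.9] 277 307 347 383 646
side receiver_mid 0.76 [307.1 262.1] 289 327 228 286 1595
side reagent_mid 0.72 [128.9 276.9] 109 155 233 312 2794
{'fovy': 62.67557479272337, 'cx': 257.2038027187864, 'cy': 190.6937208190061, 'T_tool_cam': array([[ 0.0004, -0.9518, -0.3068,  0.078 ],
       [ 1.    ,  0.0003,  0.0002, -0.001 ],
       [-0.0001, -0.3068,  0.9518, -0.1419],
       [ 0.    ,  0.    ,  0.    ,  1.    ]])}
0.7
```

View pics/a.png

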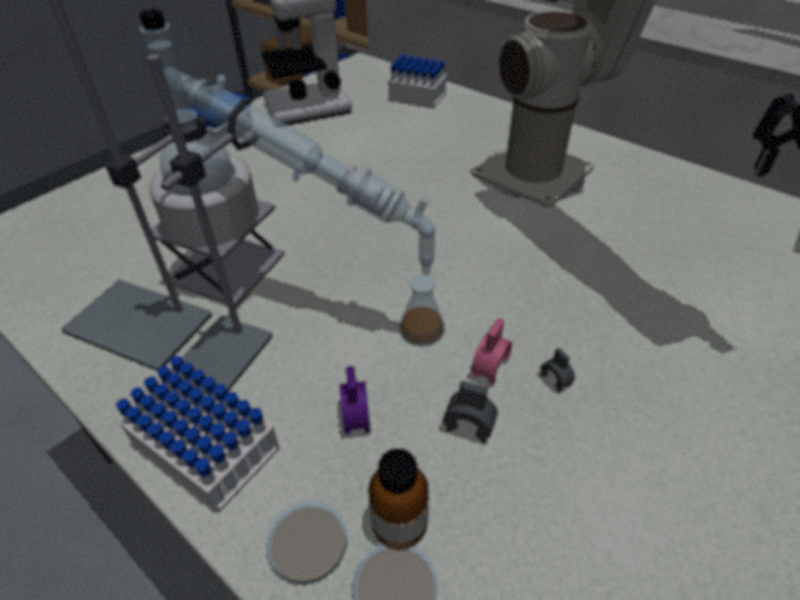

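View pics/b.png

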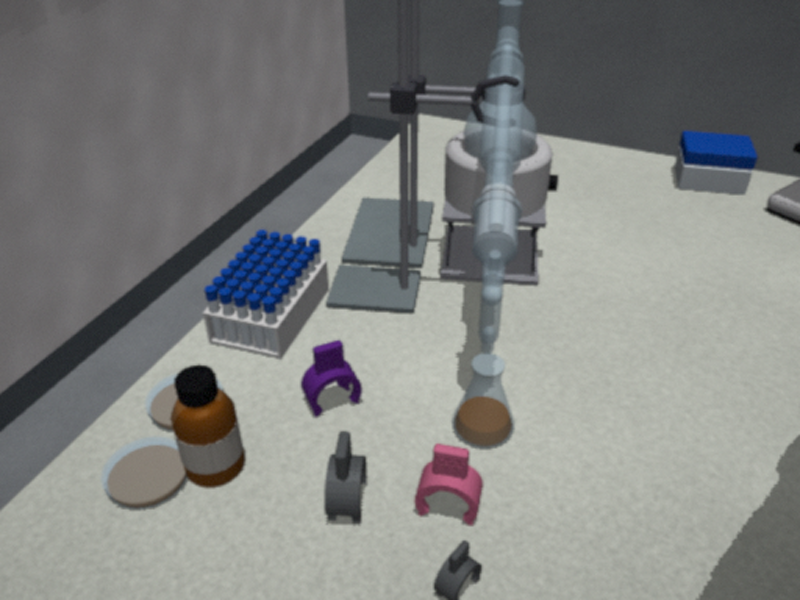

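The scene picture has four clip-like things: pink at (493,352), purple at (353,402), a grey large clip at (470,408) and a grey small clip at (558,370), all in 800-px pixels. In the side picture the large grey clip is at (345,480) and the small one at (458,572). The large grey clip at scene (301,261) and side (221,307), in 512-px pixels, is the target. It is grey and clearly bigger than the other grey one.

Next I triangulate.

```bash
cat > h.py <<'E'
from workcell import *
import cv2,numpy as np
from scipy.optimize import least_squares
from scipy.spatial.transform import Rotation as R
np.set_printoptions(precision=4,suppress=True)
def cam(n,obs=None):
    m=camera_model(n);f=192/np.tan(np.radians(m['fovy']/2))
    K=np.array([[f,0,m['cx']],[0,f,m['cy']],[0,0,1]])
    if n=='wrist':
        T=np.eye(4);T[:3,:3]=R.from_quat(obs['tool_rot']).as_matrix();T[:3,3]=obs['eef_pos'];P=T@m['T_tool_cam']
    else:P=m['pose']
    return K,np.array(P)
def ray(c,uv):
    K,P=c;d=P[:3,:3]@np.linalg.inv(K)@[uv[0],uv[1],1];return P[:3,3],d/np.linalg.norm(d)
def tri(rs):
    A=sum(np.eye(3)-np.outer(d,d) for o,d in rs);b=sum((np.eye(3)-np.outer(d,d))@o for o,d in rs)
    p=np.linalg.solve(A,b);return p,[np.linalg.norm(np.cross(p-o,d)) for o,d in rs]
def proj(c,X):
    K,P=c;x=(np.atleast_2d(X)-P[:3,3])@P[:3,:3];x=x@K.T;return x[:,:2]/x[:,2:]
E
python3 - <<'E'
from h import *
S,D=cam('scene'),cam('side')
for n,a,b in [('clip',(302.7,263.1),(220.5,306.2)),('clip_feet',(301,278),(220,331)),('small',(358.6,238),(290.1,365.9)),('pink',(310.8,226.8),(284.8,308)),('purple',(226,257),(208.4,242.5)),('flask',(270.8,203.2),(307.1,262.1)),('bottle',(254.2,318.3),(128.9,276.9)),('bendoutlet',(272,170),(313,222)),('cond far',(108,48),(326,5)),('bendbody',(241,130),(317,150))]:
    print(n,*tri([ray(S,a),ray(D,b)]))
a=cv2.imread('pics/scene0.png')[90:190,190:300];b=cv2.imread('pics/side0.png')[90:240,260:370]
c=cv2.imread('pics/scene0.png')[195:295,270:380];d=cv2.imread('pics/side0.png')[270:370,190:300]
f=lambda i:cv2.resize(i,(400,300),interpolation=cv2.INTER_CUBIC)
cv2.imwrite('pics/c.png',np.vstack([np.hstack([f(a),f(b)]),np.hstack([f(c),f(d)])]))
E
```

```text
clip [0.6083 0.2738 0.0396] [np.float64(8.23396352913673e-05), np.float64(8.233963529132173e-05)]
clip_feet [ 0.6087  0.2767 -0.0179] [np.float64(0.003319677939196207), np.float64(0.003319677939196147)]
small [0.4674 0.3247 0.0279] [np.float64(0.0009204120155785745), np.float64(0.0009204120155787831)]
pink [0.512  0.2286 0.0318] [np.float64(0.00039649946979771394), np.float64(0.0003964994697976213)]
purple [0.6996 0.1445 0.0395] [np.float64(0.0016950653962970917), np.float64(0.001695065396297067)]
flask [0.5123 0.1128 0.0314] [np.float64(0.000699154997471372), np.float64(0.0006991549974712772)]
bottle [0.7722 0.2874 0.0585] [np.float64(0.004896252298923084), np.float64(0.0048962522989231)]
bendoutlet [0.5073 0.1115 0.1312] [np.float64(0.0026290503537776694), np.float64(0.0026290503537777007)]
cond far [ 0.6207 -0.2466  0.3699] [np.float64(0.014774266835885893), np.float64(0.014774266835885909)]
bendbody [0.5312 0.0435 0.2264] [np.float64(0.0015335464646547396), np.float64(0.0015335464646547533)]
```

View pics/c.png

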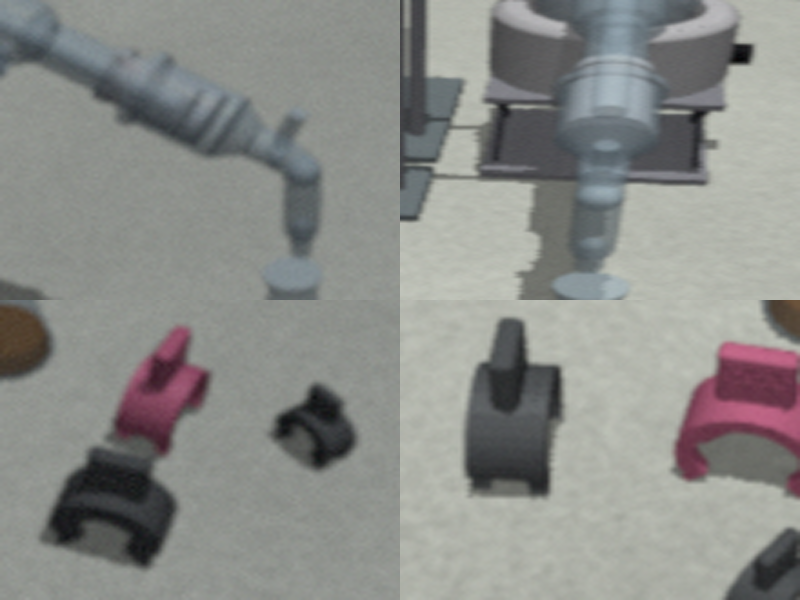

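```bash
python3 - <<'E'
from h import *
S,D=cam('scene'),cam('side')
camera('scene');ms=masks_of('condenser','scene')[0]['pixels'];camera('side');md=masks_of('condenser','side')[0]['pixels']
# centrelines: scene: vertical midpoints per column cols 120..245 ; side: horizontal midpoints per row 
def mids(m,ax,lo,hi):
    out=[]
    for i in range(lo,hi):
        v=np.nonzero(m[:,i] if ax==0 else m[i])[0]
        if len(v):out.append((i,(v.min()+v.max())/2) if ax==0 else ((v.min()+v.max())/2,i))
    return np.array(out)
ps=mids(ms,0,150,240);pd=mids(md,1,40,155)
def line(p):
    vx,vy,x,y=cv2.fitLine(p.astype(np.float32),cv2.DIST_HUBER,0,.01,.01).ravel();return np.array([-vy,vx]),np.array([x,y])
L=[line(ps),line(pd)]
def ax(q):
    y=np.array([np.cos(q[2])*np.cos(.349),np.sin(q[2])*np.cos(.349),-np.sin(.349)]);return np.array([q[0],q[1],.25]),y
def res(q):
    o,y=ax(q);X=np.array([o+s*y for s in(-.2,-.1,0,.05)])
    return np.r_[(proj(S,X)-L[0][1])@L[0][0],(proj(D,X)-L[1][1])@L[1][0]]
r=least_squares(res,[.54,.0,1.87]);o,y=ax(r.x);print(r.x,r.fun)
x=np.array([np.sin(r.x[2]),-np.cos(r.x[2]),0]);z=np.cross(x,y)
print('x',x,'y',y,'z',z)
X=[o,o+.01*y,o+.05*y,o+.052*y,o+.1*y]
print(proj(S,X),proj(D,X),'bend',o+.05*y)
for Rm in [np.c_[y,-x*-1,-z]]: 
    for s in (1,-1):
        M=np.c_[s*y,np.cross(-z,s*y),-z];print(s,R.from_matrix(M).as_quat(), 'rel to now rotvec deg', np.degrees((R.from_quat(get_obs()['tool_rot']).inv()*R.from_matrix(M)).as_rotvec()))
E
```

```text
[0.544  0.0032 1.8512] [ 0.3009  0.085  -0.1341 -0.2448  0.1801  0.0629 -0.0697 -0.1428]
x [0.9609 0.2768 0.    ] y [-0.2601  0.903  -0.342 ] z [-0.0946  0.3286  0.9397]
[[222.0031 115.6743]
 [226.0842 118.0401]
 [242.4683 127.5378]
 [243.2901 128.0142]
 [263.0846 139.4889]] [[317.6702 126.64  ]
 [317.3669 130.9955]
 [316.1122 149.0087]
 [316.0477 149.9351]
 [314.4449 172.9482]] bend [0.531  0.0484 0.2329]
1 [ 0.5922  0.7869 -0.1044  0.1387] rel to now rotvec deg [  8.9451 -18.6392  50.7183]
-1 [ 0.7869 -0.5922  0.1387  0.1044] rel to now rotvec deg [  22.4191   10.7591 -127.1711]
```

```bash
cat >> h.py <<'E'
o=np.array([.544,.0032,.25]);yw=1.8512
def frame(yw):
    y=np.array([np.cos(yw)*np.cos(.34907),np.sin(yw)*np.cos(.34907),-np.sin(.34907)]);x=np.array([np.sin(yw),-np.cos(yw),0]);return x,y,np.cross(x,y)
cx,cy,cz=frame(yw)
def toolR(zt,xt):
    return np.c_[xt,np.cross(zt,xt),zt]
def plan(P,M,grip,v=42,w=8):
    s=get_obs();p=s['eef_pos'];q=R.from_quat(s['tool_rot']);T=R.from_matrix(M)
    rv=(q.inv()*T).as_rotvec();ang=np.degrees(np.linalg.norm(rv));d=np.linalg.norm(P-p)
    n=max(1,int(np.ceil(max(d/.001/v,ang/w))));rows=[]
    print(f"t={s['clock']:.2f} dist {d*1e3:.1f}mm ang {ang:.1f}deg rows needed {n} j",np.round(s['joint_pos'],2),'F',np.round(s['ft_force'],1),'g',round(s['grip_width']*1e3,1))
    for i in range(min(n,5)):
        qi=q*R.from_rotvec(rv*i/n);t=qi.inv().apply((P-p)/n)*1e3
        rows.append([float(a) for a in np.round(np.r_[t,np.degrees(rv/n),grip],1)])
    print(rows)
E
cat > go1.py <<'E'
from h import *
plan(o+.052*cy+.085*cz,toolR(-cz,cy),85)
E
python3 - <<'E'
from h import *
s=get_obs();M=R.from_quat(s['tool_rot']).as_matrix()
plan(np.array([.47,.20,.36]),M,85)
E
```

```text
t=0.90 dist 402.1mm ang 0.0deg rows needed 10 j [ 1.17  0.24  0.01  1.34 -0.    1.57] F [0.9 0.4 0.3] g 85.4
[[-35.7, -13.4, -12.9, 0.0, 0.0, 0.0, 85.0], [-35.7, -13.4, -12.9, 0.0, 0.0, 0.0, 85.0], [-35.7, -13.4, -12.9, 0.0, 0.0, 0.0, 85.0], [-35.7, -13.4, -12.9, 0.0, 0.0, 0.0, 85.0], [-35.7, -13.4, -12.9, 0.0, 0.0, 0.0, 85.0]]
```

Request:
jog_arm([
  [[-36, -13, -13, 0, 0, 0, 85], [-36, -13, -13, 0, 0, 0, 85], [-36, -13, -13, 0, 0, 0, 85], [-36, -13, -13, 0, 0, 0, 85], [-36, -13, -13, 0, 0, 0, 85]],
])

```text
clock: 1.4
eef_pos: [0.3347, 0.3309, 0.2959]
tool_rot: [0.191, 0.982, -0.002, -0.001]
ft_force: [1.3, 0.8, 0.2]
grip_width: 0.0851
```

```bash
python3 go1.py
```

```text
t=1.40 dist 315.3mm ang 55.4deg rows needed 8 j [ 0.78  0.17  0.08  1.49 -0.    1.16] F [1.3 0.8 0.2] g 85.1
[[-33.6, -20.5, -2.0, 1.1, -2.3, 6.4, 85.0], [-35.7, -16.6, -0.2, 1.1, -2.3, 6.4, 85.0], [-37.3, -12.5, 1.5, 1.1, -2.3, 6.4, 85.0], [-38.4, -8.2, 3.3, 1.1, -2.3, 6.4, 85.0], [-38.9, -3.8, 5.0, 1.1, -2.3, 6.4, 85.0]]
```

Request:
jog_arm([
  [[-34, -21, -4, 1, -2, 6.5, 85], [-36, -17, -4, 1, -2, 6.5, 85], [-37, -13, -1, 1, -2, 6.5, 85], [-38, -8, 2, 1, -2, 6.5, 85], [-39, -4, 5, 1, -2, 6.5, 85]],
])

```text
clock: 1.9
eef_pos: [0.4556, 0.1639, 0.3178]
tool_rot: [0.467, 0.878, -0.059, 0.08]
ft_force: [0.8, 0.1, 0.6]
grip_width: 0.0848
```

```bash
python3 go1.py
```

```text
t=1.90 dist 108.9mm ang 19.7deg rows needed 3 j [ 0.47  0.19  0.14  1.53 -0.2   1.45] F [0.8 0.1 0.6] g 84.8
[[-35.1, 2.6, 8.9, 1.1, -2.8, 5.8, 85.0], [-34.2, 6.4, 10.5, 1.1, -2.8, 5.8, 85.0], [-32.8, 10.0, 12.0, 1.1, -2.8, 5.8, 85.0]]
```

Request:
jog_arm([
  [[-35, 3, 9, 1, -3, 6, 85], [-34, 6, 10, 1, -3, 6, 85], [-33, 10, 12, 1, -3, 6, 85], [-5, 0, 0, 0, 0, 0, 85]],
])

```text
clock: 2.3
eef_pos: [0.5268, 0.0665, 0.3151]
tool_rot: [0.602, 0.777, -0.107, 0.147]
ft_force: [-0.5, 0.0, 0.6]
grip_width: 0.0852
```

```bash
python3 go1.py; python3 - <<'E'
from h import *
s=get_obs();im=camera('wrist');W=cam('wrist',s)
for r in masks_of('bend_body','wrist')[:2]:
    ys,xs=np.nonzero(r['pixels']);print(r['conf'],r['at'],xs.min(),xs.max(),ys.min(),ys.max())
v=im[:,:,::-1].copy()
for a in [o,o+.01*cy,o+.052*cy,o+.07*cy]:
    u=proj(W,a)[0];cv2.circle(v,tuple(int(t) for t in u),2,(0,0,255),-1);print(u)
cv2.imwrite('pics/d.png',cv2.resize(v,(800,600)))
E
```

```text
t=2.30 dist 12.8mm ang 1.9deg rows needed 1 j [ 0.33  0.28  0.22  1.53 -0.37  1.65] F [-0.5  0.   0.6] g 85.2
[[12.6, -1.4, -1.6, 0.1, 1.0, -1.6, 85.0]]
0.74 [250.5, 169.4] 219 290 39 244
[257.2569 242.0451]
[256.8975 230.6505]
[255.2799 179.3582]
[254.5277 155.5089]
```

View pics/d.png

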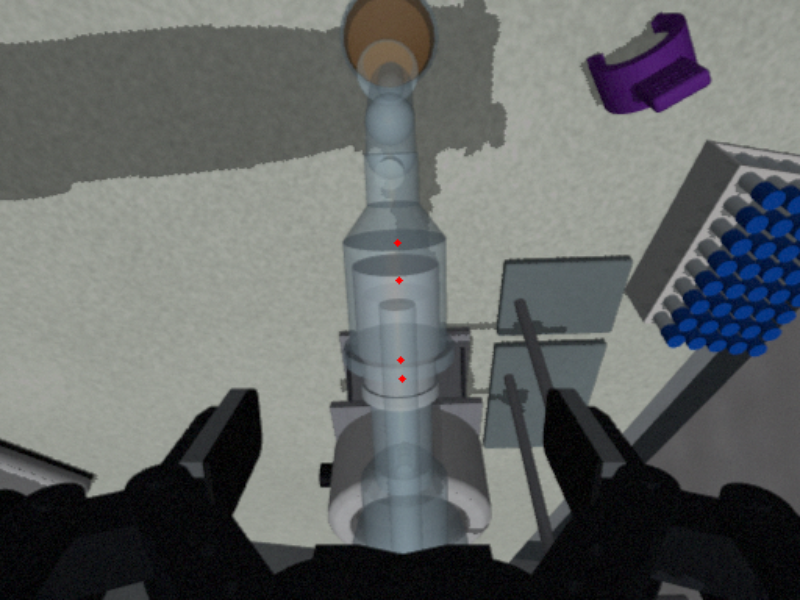

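The wrist picture shows the bend body from (344,240) to (446,240) and the rim bead at rows 330–375. The drawn axis points sit on the glass to within about 2 px, so I descend and grip the bend.

```bash
python3 - <<'E'
from h import *
plan(o+.052*cy-.020*cz-0*cx,toolR(-cz,cy),85,v=26)
E
```

```text
t=2.40 dist 106.1mm ang 1.7deg rows needed 5 j [ 0.33  0.28  0.22  1.53 -0.36  1.65] F [-0.1  0.6 -0. ] g 85.0
[[2.7, -0.2, 21.1, 0.0, 0.2, -0.3, 85.0], [2.6, -0.2, 21.1, 0.0, 0.2, -0.3, 85.0], [2.5, -0.2, 21.1, 0.0, 0.2, -0.3, 85.0], [2.5, -0.1, 21.1, 0.0, 0.2, -0.3, 85.0], [2.4, -0.1, 21.1, 0.0, 0.2, -0.3, 85.0]]
```

Request:
jog_arm([
  [[7, 0, 15, 0, 0.5, -0.8, 85], [4, 0, 22, 0, 0.3, -0.6, 85], [2, 0, 24, 0, 0.2, -0.3, 85], [0, 0, 24, 0, 0, 0, 85], [0, 0, 20, 0, 0, 0, 85]],
])

```text
clock: 2.9
eef_pos: [0.5335, 0.0511, 0.2161]
tool_rot: [0.586, 0.792, -0.095, 0.14]
ft_force: [-0.1, 0.0, 0.2]
grip_width: 0.0848
```

```bash
python3 - <<'E'
from h import *
plan(o+.052*cy-.020*cz-0*cx,toolR(-cz,cy),85,v=26)
E
```

```text
t=2.90 dist 8.1mm ang 1.4deg rows needed 1 j [ 0.29  0.29 -0.01  1.25 -0.34  1.56] F [-0.1  0.   0.2] g 84.8
[[-5.6, -3.4, 4.8, 1.1, -0.5, 0.7, 85.0]]
```

Request:
jog_arm([
  [[-5, -3, 4, 1, -0.5, 0.7, 85], [0, 0, 0, 0, 0, 0, 60], [0, 0, 0, 0, 0, 0, 40], [0, 0, 0, 0, 0, 0, 40], [0, 0, 0, 0, 0, 0, 40]],
])

```text
clock: 3.4
eef_pos: [0.5299, 0.0461, 0.2149]
tool_rot: [0.59, 0.788, -0.105, 0.138]
ft_force: [3.0, -3.7, -9.7]
grip_width: 0.0464
```

```bash
python3 - <<'E'
from h import *
plan(o+.052*cy-.020*cz-0*cx,toolR(-cz,cy),85,v=26)
E
```

```text
t=3.40 dist 3.8mm ang 0.3deg rows needed 1 j [ 0.28  0.3  -0.    1.27 -0.35  1.57] F [ 3.  -3.7 -9.7] g 46.4
[[-2.4, 1.6, 2.4, -0.1, -0.1, 0.3, 85.0]]
```

Request:
jog_arm([
  [[-4, 0, 0, 0, 0, 0, 40], [-4, 0, 0, 0, 0, 0, 40], [-4, 0, 0, 0, 0, 0, 40]],
])

```text
clock: 3.7
eef_pos: [0.5323, 0.0379, 0.2179]
tool_rot: [0.59, 0.789, -0.103, 0.135]
ft_force: [-0.9, 3.4, -4.2]
grip_width: 0.0464
```

```bash
python3 - <<'E'
from h import *
s=get_obs();M=np.c_[cx,cy,cz];print(M.T@(s['eef_pos']-o)*1e3,M.T@s['ft_force'])
E
```

```text
[ -1.609   45.3226 -17.7103] [ 0.0399  4.7447 -2.7311]
```

Request:
jog_arm([
  [[-4, 0, 0, 0, 0, 0, 40], [-4, 0, 0, 0, 0, 0, 40]],
])

```text
clock: 3.9
eef_pos: [0.5331, 0.0352, 0.2188]
tool_rot: [0.59, 0.791, -0.099, 0.129]
ft_force: [-5.7, 20.5, -6.8]
grip_width: 0.0465
```

```bash
cat > st.py <<'E'
from h import *
s=get_obs();M=np.c_[cx,cy,cz];print(s['clock'],M.T@(s['eef_pos']-o)*1e3,M.T@s['ft_force'],s['grip_width'])
E
python3 st.py
```

```text
3.9 [ -1.6155  42.3958 -17.7355] [ 0.171  22.3301  0.9268] 0.04652621121954263
```

Request:
jog_arm([
  [[-4, 0, 0, 0, 0, 0, 40], [-4, 0, 0, 0, 0, 0, 40]],
])

```text
clock: 4.1
eef_pos: [0.533, 0.0356, 0.2187]
tool_rot: [0.59, 0.793, -0.093, 0.121]
ft_force: [-4.5, 15.0, -6.1]
grip_width: 0.0462
```

```bash
python3 st.py
```

```text
4.1 [ -1.6143  42.8311 -17.6801] [-0.2011 16.7792 -0.367 ] 0.04623810531597096
```

Request:
jog_arm([
  [[0, 0, 0, 0, 0, 0, 40], [0, 0, 0, 0, 0, 0, 85], [0, 0, 0, 0, 0, 0, 85], [0, 0, 0, 0, 0, 0, 85], [0, 0, 0, 0, 0, 0, 85]],
])

```text
clock: 4.6
eef_pos: [0.5353, 0.033, 0.2221]
tool_rot: [0.59, 0.792, -0.093, 0.126]
ft_force: [0.8, -1.0, -0.3]
grip_width: 0.0849
```

```bash
python3 st.py;python3 - <<'E'
from h import *
s=get_obs();M=R.from_quat(s['tool_rot']).as_matrix()
plan(s['eef_pos']+.12*cz,M,85,v=30)
E
```

```text
4.6 [ -0.0667  38.7463 -15.6183] [ 0.5167 -1.0585 -0.719 ] 0.08485249684305238
t=4.60 dist 120.0mm ang 0.0deg rows needed 4 j [ 0.24  0.29  0.01  1.27 -0.31  1.52] F [ 0.8 -1.  -0.3] g 84.9
[[1.0, 0.1, -30.0, 0.0, -0.0, 0.0, 85.0], [1.0, 0.1, -30.0, 0.0, -0.0, 0.0, 85.0], [1.0, 0.1, -30.0, 0.0, -0.0, 0.0, 85.0], [1.0, 0.1, -30.0, 0.0, -0.0, 0.0, 85.0]]
```

Request:
jog_arm([
  [[0, 0, -20, 0, 0, 0, 85], [0, 0, -30, 0, 0, 0, 85], [0, 0, -35, 0, 0, 0, 85], [0, 0, -35, 0, 0, 0, 85]],
])

```text
clock: 5.0
eef_pos: [0.5224, 0.066, 0.3355]
tool_rot: [0.591, 0.791, -0.098, 0.123]
ft_force: [1.4, 0.4, 0.4]
grip_width: 0.0851
```

```bash
cat > go2.py <<'E'
from h import *
a=np.radians(113)
plan(np.array([.60,.265,.20]),toolR(np.array([0,0,-1.]),np.array([np.cos(a),np.sin(a),0])),85)
E
python3 go2.py
```

```text
t=5.00 dist 252.9mm ang 19.3deg rows needed 7 j [ 0.31  0.27  0.28  1.59 -0.32  1.59] F [1.4 0.4 0.4] g 85.1
[[28.9, 18.8, 10.7, -0.2, 2.6, -0.9, 85.0], [28.1, 19.2, 12.1, -0.2, 2.6, -0.9, 85.0], [27.2, 19.6, 13.4, -0.2, 2.6, -0.9, 85.0], [26.3, 20.0, 14.7, -0.2, 2.6, -0.9, 85.0], [25.2, 20.4, 15.9, -0.2, 2.6, -0.9, 85.0]]
```

Request:
jog_arm([
  [[29, 19, 6, 0, 2.6, -0.9, 85], [28, 19, 12, 0, 2.6, -0.9, 85], [27, 20, 13, 0, 2.6, -0.9, 85], [26, 20, 15, 0, 2.6, -0.9, 85], [25, 20, 16, 0, 2.6, -0.9, 85]],
])

```text
clock: 5.5
eef_pos: [0.5846, 0.2134, 0.257]
tool_rot: [0.567, 0.823, -0.023, 0.035]
ft_force: [0.4, 0.0, 0.0]
grip_width: 0.0847
```

```bash
python3 go2.py
```

```text
t=5.50 dist 78.4mm ang 5.3deg rows needed 2 j [ 0.39  0.49  0.43  1.51 -0.08  1.6 ] F [0.4 0.  0. ] g 84.7
[[23.7, 16.3, 26.6, 0.0, 2.4, -1.1, 85.0], [22.2, 16.7, 27.6, 0.0, 2.4, -1.1, 85.0]]
```

Request:
jog_arm([
  [[24, 16, 26, 0, 2.5, -1, 85], [22, 17, 26, 0, 2.5, -1, 85], [0, 0, 0, 0, 0, 0, 85]],
])

```text
clock: 5.8
eef_pos: [0.6017, 0.2681, 0.1974]
tool_rot: [0.552, 0.834, 0.001, -0.003]
ft_force: [-0.3, -0.8, 0.0]
grip_width: 0.0851
```

```bash
python3 - <<'E'
from h import *
s=get_obs();im=camera('wrist');W=cam('wrist',s);print(s['eef_pos'],s['joint_pos'])
for r in masks_of('clip_grip','wrist')[:3]:
    ys,xs=np.nonzero(r['pixels']);print(r['conf'],r['at'],xs.min(),xs.max(),ys.min(),ys.max())
cv2.imwrite('pics/w1.png',im[:,:,::-1])
cv2.imwrite('pics/e.png',cv2.resize(im[:,:,::-1],(800,600)))
E
```

```text
[0.6017 0.2681 0.1974] [0.4165 0.5813 0.4311 1.4213 0.0058 1.5856]
0.82 [267.5, 171.3] 245 286 138 210
0.82 [296.2, 312.0] 257 321 266 348
0.24 [434.8, 235.7] 371 504 181 295
```

View pics/e.png

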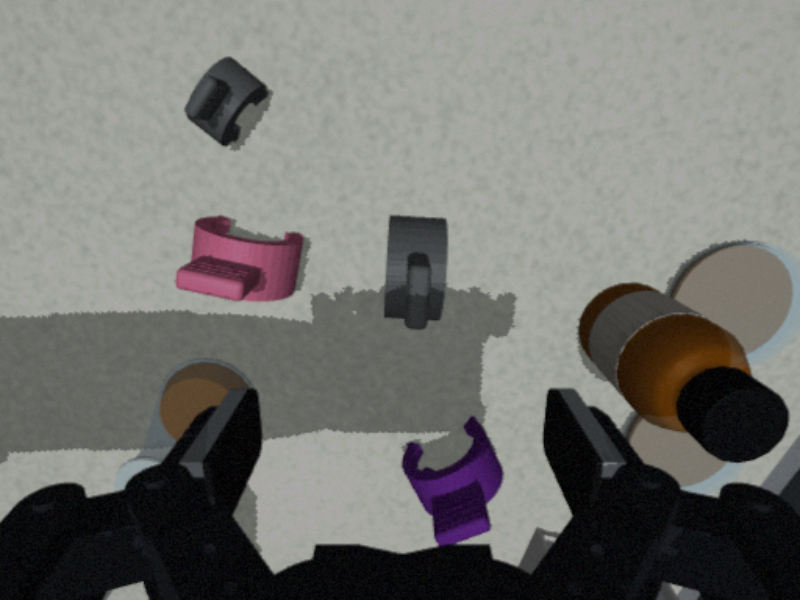

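```bash
python3 - <<'E'
import cv2,numpy as np
a=cv2.imread('pics/w1.png')[130:220,225:305];c=cv2.imread('pics/scene0.png')[235:290,272:325];d=cv2.imread('pics/side0.png')[270:340,195:245]
f=lambda i:cv2.convertScaleAbs(cv2.resize(i,(266,400),interpolation=cv2.INTER_CUBIC),alpha=1.9,beta=10)
g=lambda i:cv2.convertScaleAbs(cv2.resize(i,None,fx=400/i.shape[0],fy=400/i.shape[0],interpolation=cv2.INTER_CUBIC),alpha=2.2,beta=10)
h=np.hstack([g(a),g(c),g(d)]);s=800/h.shape[1];cv2.imwrite('pics/f.png',cv2.resize(h,None,fx=s,fy=s))
E
```

```text
(no output)
```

View pics/f.png

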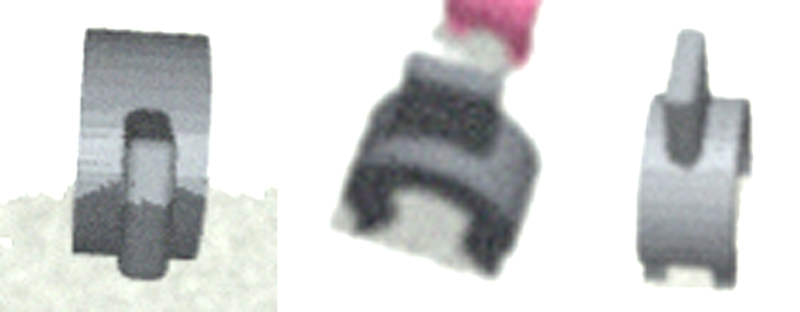

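```bash
cat > fit.py <<'E'
from h import *
from scipy.optimize import minimize
s=get_obs()
V=[('scene','scene0',(272,236,326,292)),('side','side0',(200,268,240,342)),('wrist','w1',(230,130,300,215))]
C=[cam(n,s) for n,_,_ in V];T=[];K=[]
for (n,f,(a,b,c,d)) in V:
    im=cv2.imread(f'pics/{f}.png')[b:d,a:c];im=cv2.resize(im,None,fx=3,fy=3,interpolation=cv2.INTER_CUBIC)
    hsv=cv2.cvtColor(im,cv2.COLOR_BGR2HSV);g=hsv[...,2]
    th=cv2.threshold(g,0,255,cv2.THRESH_OTSU)[0] if n!='wrist' else 82
    m=((g<th)&~((hsv[...,1]>90)&(hsv[...,0]>140))).astype(np.uint8)
    k,l,st,_=cv2.connectedComponentsWithStats(m);m=l==1+np.argmax(st[1:,4]);T.append(m);print(n,th,m.sum()/9)
g=np.arange(-34,70,1.25)
X,Y,Z=np.meshgrid(g,np.arange(-18,18.1,1.25),g,indexing='ij');r=np.hypot(X,Z)
def solid(wide):
    sl=np.where(wide*Y>9,24.5,np.where(wide*Y<-9,16.5,29.))   # wide=+1: wide fork at model +y
    ring=(r<33.5)&(r>sl)&(Z>-25); 
    mouth=(Z<0)&(abs(X)<sl*.85)
    fp=(abs(X)<18)&(abs(Y)<6)&(Z>30)&(Z<68)
    m=(ring&~mouth)|fp;return np.c_[X[m],Y[m],Z[m]]/1e3+[0,0,.025]
def rend(q,P,i):
    W=R.from_euler('z',q[2]).apply(P)+[q[0],q[1],0];a,b,c,d=V[i][2]
    u=(proj(C[i],W)-[a,b]+.5)*3;m=np.zeros(T[i].shape,np.uint8)
    u=u.astype(int);ok=(u[:,0]>=0)&(u[:,1]>=0)&(u[:,0]<m.shape[1])&(u[:,1]<m.shape[0]);m[u[ok,1],u[ok,0]]=1
    return cv2.morphologyEx(m,cv2.MORPH_CLOSE,np.ones((3,3)))>0
def cost(q,P,per=False):
    e=[(rend(q,P,i)^T[i]).sum()/T[i].sum() for i in range(3)];return e if per else sum(e)
out=[]
for w in (1,-1):
    P=solid(w);best=min((minimize(cost,[.605,.274,y0],args=(P,),method='Nelder-Mead',options=dict(initial_simplex=[[.605,.274,y0],[.613,.274,y0],[.605,.282,y0],[.605,.274,y0-.15]],maxiter=80)) for y0 in (-1.05,-1.25)),key=lambda r:r.fun)
    print(w,best.x,best.fun,cost(best.x,P,True))
    out.append(np.hstack([cv2.resize(np.dstack([rend(best.x,P,i)*255,T[i]*0,T[i]*255]).astype(np.uint8),(260,300)) for i in range(3)]))
cv2.imwrite('pics/g.png',np.vstack(out))
E
time python3 fit.py
```

```text
scene 102.0 1105.111111111111
side 127.0 1190.6666666666667
wrist 82 2085.777777777778
1 [ 0.6104  0.27   -1.2402] 0.8932953171095639 [np.float64(0.3441584556605671), np.float64(0.1261664800298619), np.float64(0.4229703814191349)]
-1 [ 0.6102  0.2702 -1.2392] 0.8210215783413847 [np.float64(0.2529660164890408), np.float64(0.13363195222097798), np.float64(0.43442360963136584)]
real	0m3.435s
user	0m3.689s
sys	0m0.147s
```

View pics/g.png

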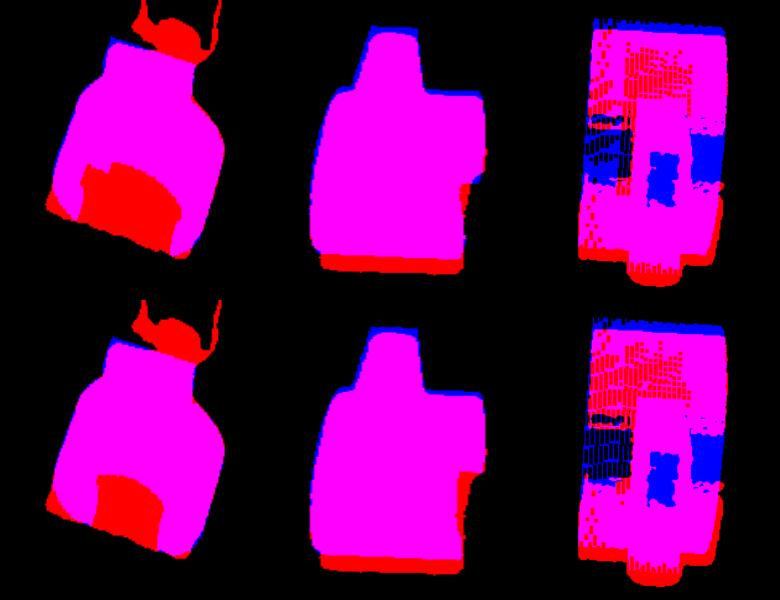

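```bash
sed -i "s/th=cv2.threshold.*/th={'scene':78,'side':104,'wrist':82}[n]/" fit.py; python3 fit.py; python3 - <<'E'
import cv2;g=cv2.imread('pics/g.png');cv2.imwrite('pics/g2.png',g[:,:520])
E
```

```text
scene 78 810.3333333333334
side 104 1086.4444444444443
wrist 82 2085.777777777778
1 [ 0.6111  0.269  -1.2306] 0.787743665821306 [np.float64(0.24105306458247636), np.float64(0.16138269584782164), np.float64(0.3853079053910079)]
-1 [ 0.6108  0.2691 -1.2191] 0.6886765183088918 [np.float64(0.1406828465651995), np.float64(0.1493147883002659), np.float64(0.3986788834434264)]
```

View pics/g2.png

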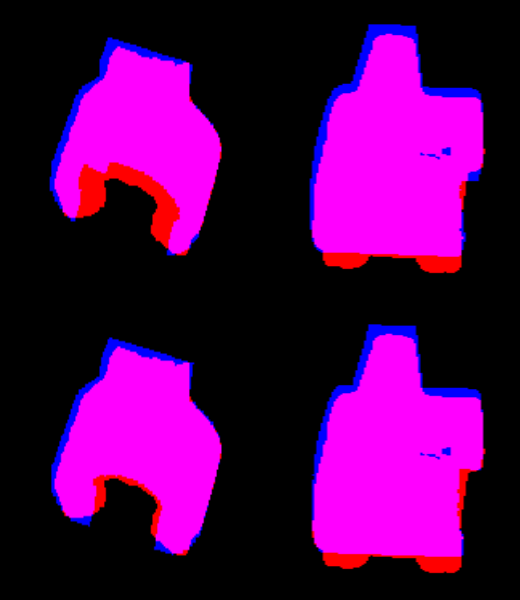

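The render comparison settles the orientation: the narrow fork faces the scene camera, so the wide fork points along world (-0.94,-0.34). I turn the tool half round so the wide fork ends on tool +y.

Request:
jog_arm([
  [[0, 0, 0, 0, 0, -8.5, 85], [0, 0, 0, 0, 0, -8.5, 85], [0, 0, 0, 0, 0, -8.5, 85], [0, 0, 0, 0, 0, -8.5, 85], [0, 0, 0, 0, 0, -8.5, 85]],
])

```text
clock: 6.4
eef_pos: [0.6052, 0.263, 0.214]
tool_rot: [0.207, 0.978, 0.005, 0.008]
ft_force: [0.2, -0.1, -1.8]
grip_width: 0.0848
```

Request:
jog_arm([
  [[0, 0, 0, 0, 0, -8.5, 85], [0, 0, 0, 0, 0, -8.5, 85], [0, 0, 0, 0, 0, -8.5, 85], [0, 0, 0, 0, 0, -8.5, 85], [0, 0, 0, 0, 0, -8.5, 85]],
])

```text
clock: 6.9
eef_pos: [0.6082, 0.2584, 0.2291]
tool_rot: [-0.165, 0.986, 0.001, 0.019]
ft_force: [-0.2, 0.2, 0.0]
grip_width: 0.0847
```

Request:
jog_arm([
  [[0, 0, 0, 0, 0, -8.5, 85], [0, 0, 0, 0, 0, -8.5, 85], [0, 0, 0, 0, 0, -8.5, 85], [0, 0, 0, 0, 0, -8.5, 85], [0, 0, 0, 0, 0, -8.5, 85]],
])

```text
clock: 7.4
eef_pos: [0.6107, 0.2536, 0.2445]
tool_rot: [-0.515, 0.857, -0.01, 0.027]
ft_force: [-1.0, -0.2, 0.4]
grip_width: 0.0849
```

Request:
jog_arm([
  [[0, 0, 0, 0, 0, -8.5, 85], [0, 0, 0, 0, 0, -8.5, 85], [0, 0, 0, 0, 0, -8.5, 85], [0, 0, 0, 0, 0, -8.5, 85]],
])

```text
clock: 7.8
eef_pos: [0.6125, 0.2497, 0.2568]
tool_rot: [0.745, -0.666, 0.023, -0.029]
ft_force: [-0.2, 0.7, 0.1]
grip_width: 0.0851
```

```bash
cat > go3.py <<'E'
from h import *
import sys
a=np.radians(290)
plan(np.array([.6105,.2695,float(sys.argv[1])]),toolR(np.array([0,0,-1.]),np.array([np.cos(a),np.sin(a),0])),85,v=25)
E
python3 go3.py .16
```

```text
t=7.80 dist 98.9mm ang 14.3deg rows needed 4 j [ 0.39  0.51  0.46  1.45 -0.02 -1.29] F [-0.2  0.7  0.1] g 85.1
[[-4.9, 1.7, 24.2, -1.1, -0.1, -3.4, 85.0], [-4.9, 1.0, 24.2, -1.1, -0.1, -3.4, 85.0], [-4.9, 0.2, 24.2, -1.1, -0.1, -3.4, 85.0], [-4.9, -0.5, 24.2, -1.1, -0.1, -3.4, 85.0]]
```

Request:
jog_arm([
  [[-5, 2, 26, -1, 0, -3.4, 85], [-5, 1, 26, -1, 0, -3.4, 85], [-5, 0, 26, -1, 0, -3.4, 85], [-5, 0, 24, -1, 0, -3.4, 85], [0, 0, 0, 0, 0, 0, 85]],
])

```text
clock: 8.3
eef_pos: [0.6158, 0.2663, 0.1694]
tool_rot: [0.82, -0.571, 0.011, -0.008]
ft_force: [-0.6, -0.8, -1.1]
grip_width: 0.0851
```

```bash
python3 go3.py .14; python3 - <<'E'
from h import *
s=get_obs();im=camera('wrist');W=cam('wrist',s);print(s['eef_pos'],s['joint_pos'])
for r in masks_of('clip_grip','wrist')[:2]:
    ys,xs=np.nonzero(r['pixels']);print(r['conf'],r['at'],xs.min(),xs.max(),ys.min(),ys.max())
v=im[:,:,::-1].copy();cv2.imwrite('pics/w2.png',v)
u=np.array([-.94,-.342,0]);x=np.array([.342,-.94,0]);c=np.array([.6105,.2695,0])
for sx in(-18,18):
  for sy in (-6,6):
    for h,col in ((93,(0,0,255)),):
      p=proj(W,c+x*sx/1e3+u*sy/1e3+[0,0,h/1e3])[0];cv2.circle(v,tuple(int(t) for t in np.round(p)),1,col,-1)
b,a=max(int(0),100),120
cv2.imwrite('pics/i.png',cv2.convertScaleAbs(cv2.resize(v[100:384,110:410],(630,596),interpolation=cv2.INTER_CUBIC),alpha=1.6))
E
```

```text
t=8.30 dist 30.1mm ang 1.6deg rows needed 2 j [ 0.41  0.59  0.38  1.33 -0.01 -1.51] F [-0.6 -0.8 -1.1] g 85.1
[[-2.6, 2.3, 14.6, -0.8, -0.3, 0.1, 85.0], [-2.5, 2.2, 14.7, -0.8, -0.3, 0.1, 85.0]]
[0.6158 0.2663 0.1694] [ 0.4131  0.5942  0.3804  1.3308 -0.0109 -1.5119]
0.93 [211.6, 9.6] 175 269 0 47
0.8 [392.0, 193.2] 343 438 160 222
```

View pics/i.png

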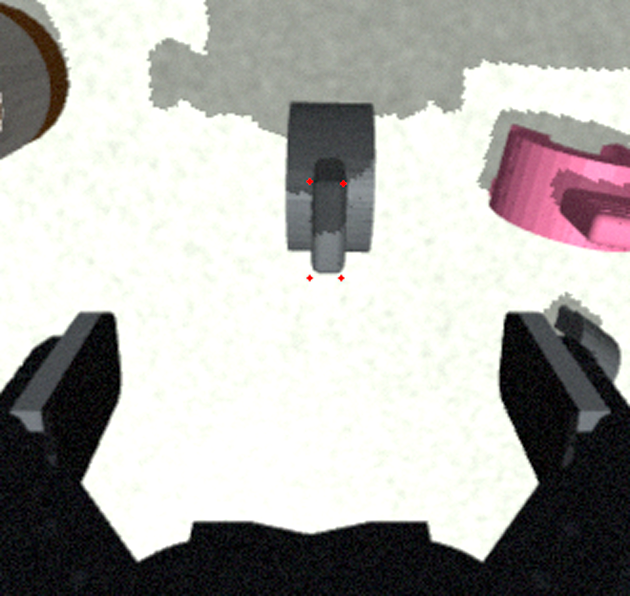

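The wrist picture shows the grey clip at crop (330,180), with its finger-piece upright at columns 313–343. My model's corners sit about 2 mm off, so the correction is 1.7 mm along tool x and the yaw is right.

```bash
sed -i 's/\.6105,\.2695/.6106,.2677/' go3.py; python3 go3.py .064
```

```text
t=8.40 dist 109.8mm ang 2.0deg rows needed 5 j [ 0.41  0.59  0.38  1.33 -0.01 -1.51] F [-0.3 -0.4  0.7] g 85.1
[[-0.9, 2.0, 21.9, -0.4, -0.1, 0.0, 85.0], [-0.8, 1.9, 21.9, -0.4, -0.1, 0.0, 85.0], [-0.8, 1.7, 21.9, -0.4, -0.1, 0.0, 85.0], [-0.7, 1.6, 21.9, -0.4, -0.1, 0.0, 85.0], [-0.7, 1.4, 21.9, -0.4, -0.1, 0.0, 85.0]]
```

Request:
jog_arm([
  [[-1, 4, 16, -1, 0, 0, 85], [-1, 3, 24, -1, 0, 0, 85], [-1, 2, 24, 0, 0, 0, 85], [0, 0, 20, 0, 0, 0, 85], [0, 0, 0, 0, 0, 0, 85]],
])

```text
clock: 8.9
eef_pos: [0.6117, 0.2655, 0.0904]
tool_rot: [0.819, -0.574, 0.006, 0.0]
ft_force: [-0.6, -0.8, -0.2]
grip_width: 0.0849
```

```bash
python3 go3.py .064
```

```text
t=8.90 dist 26.5mm ang 0.7deg rows needed 2 j [ 0.41  0.65  0.27  1.18 -0.01 -1.5 ] F [-0.6 -0.8 -0.2] g 84.9
[[-1.4, 0.2, 13.2, -0.2, -0.3, -0.0, 85.0], [-1.3, 0.2, 13.2, -0.2, -0.3, -0.0, 85.0]]
```

Request:
jog_arm([
  [[-1, 0, 12, 0, -0.3, 0, 85], [-1, 0, 12, 0, 0, 0, 85], [0, 0, 0, 0, 0, 0, 85]],
])

```text
clock: 9.2
eef_pos: [0.6113, 0.2672, 0.0647]
tool_rot: [0.818, -0.575, 0.003, -0.002]
ft_force: [-0.2, -0.0, 0.1]
grip_width: 0.0848
```

```bash
python3 go3.py .064
```

```text
t=9.20 dist 1.1mm ang 0.4deg rows needed 1 j [ 0.41  0.67  0.24  1.13 -0.   -1.5 ] F [-0.2 -0.   0.1] g 84.8
[[-0.7, 0.5, 0.7, -0.4, -0.2, -0.1, 85.0]]
```

Now I close on the finger-piece.

Request:
jog_arm([
  [[0, 0, 0, 0, 0, 0, 40], [0, 0, 0, 0, 0, 0, 5], [0, 0, 0, 0, 0, 0, 5], [0, 0, 0, 0, 0, 0, 5], [0, 0, 0, 0, 0, 0, 5]],
])

```text
clock: 9.7
eef_pos: [0.6129, 0.268, 0.0672]
tool_rot: [0.818, -0.575, 0.005, -0.003]
ft_force: [-1.7, -1.2, 0.0]
grip_width: 0.0119
```

Request:
jog_arm([
  [[0, 0, 0, 0, 0, 0, 5], [0, 0, 0, 0, 0, 0, 5], [0, 0, 0, 0, 0, 0, 5]],
])

```text
clock: 10.0
eef_pos: [0.613, 0.268, 0.0676]
tool_rot: [0.818, -0.575, 0.005, -0.004]
ft_force: [-0.5, -0.1, 0.4]
grip_width: 0.0106
```

Request:
jog_arm([
  [[0, 0, -20, 0, 0, 0, 5], [0, 0, -40, 0, 0, 0, 5], [0, 0, -45, 0, 0, 0, 5], [0, 0, -45, 0, 0, 0, 5], [0, 0, -45, 0, 0, 0, 5]],
])

```text
clock: 10.5
eef_pos: [0.6057, 0.2657, 0.2568]
tool_rot: [0.818, -0.575, -0.002, 0.007]
ft_force: [1.0, 1.2, -0.1]
grip_width: 0.011
```

```bash
cat > go4.py <<'E'
from h import *
import sys
h=float(sys.argv[1]);v=float(sys.argv[2]) if len(sys.argv)>2 else 38
a=[float(t) for t in sys.argv[3:5]] or [0,0]
plan(o+(.0426+h)*cz+a[0]*cx+a[1]*cy,toolR(-cz,-cx),5,v=v)
E
python3 go4.py .085
```

```text
t=10.50 dist 258.6mm ang 95.5deg rows needed 12 j [ 0.42  0.59  0.6   1.59 -0.   -1.5 ] F [ 1.   1.2 -0.1] g 11.0
[[15.2, 12.1, -9.2, 1.3, 1.3, 7.7, 5.0], [16.9, 9.8, -9.1, 1.3, 1.3, 7.7, 5.0], [18.3, 7.2, -8.9, 1.3, 1.3, 7.7, 5.0], [19.3, 4.4, -8.6, 1.3, 1.3, 7.7, 5.0], [19.9, 1.6, -8.2, 1.3, 1.3, 7.7, 5.0]]
```

Request:
jog_arm([
  [[6, 5, -25, 1.3, 1.3, 7.7, 5], [10, 5, -25, 1.3, 1.3, 7.7, 5], [14, 5, -20, 1.3, 1.3, 7.7, 5], [17, 4, -12, 1.3, 1.3, 7.7, 5], [20, 2, -8, 1.3, 1.3, 7.7, 5]],
])

```text
clock: 11.0
eef_pos: [0.5839, 0.2007, 0.3602]
tool_rot: [-0.57, 0.817, -0.082, 0.015]
ft_force: [-0.2, 0.2, -2.0]
grip_width: 0.0108
```

```bash
python3 go4.py .085
```

```text
t=11.00 dist 164.3mm ang 54.3deg rows needed 7 j [ 0.41  0.43  0.59  1.67 -0.15 -0.82] F [-0.2  0.2 -2. ] g 10.8
[[23.5, -0.8, 0.4, 1.2, 1.4, 7.5, 5.0], [23.1, -3.8, 1.0, 1.2, 1.4, 7.5, 5.0], [22.4, -6.8, 1.6, 1.2, 1.4, 7.5, 5.0], [21.3, -9.6, 2.3, 1.2, 1.4, 7.5, 5.0], [19.8, -12.3, 3.1, 1.2, 1.4, 7.5, 5.0]]
```

Request:
jog_arm([
  [[23, -1, -2, 1.2, 1.4, 7.6, 5], [23, -4, -2, 1.2, 1.4, 7.6, 5], [22, -7, -1, 1.2, 1.4, 7.6, 5], [21, -10, 0, 1.2, 1.4, 7.6, 5], [20, -12, 2, 1.2, 1.4, 7.6, 5]],
])

```text
clock: 11.5
eef_pos: [0.5426, 0.0895, 0.3819]
tool_rot: [-0.253, 0.956, -0.15, 0.024]
ft_force: [-0.1, 0.3, -0.8]
grip_width: 0.011
```

```bash
python3 go4.py .085
```

```text
t=11.50 dist 47.1mm ang 13.6deg rows needed 2 j [ 0.33  0.3   0.43  1.68 -0.3  -0.19] F [-0.1  0.3 -0.8] g 11.0
[[15.3, -14.0, 11.2, 1.2, 1.3, 6.6, 5.0], [13.4, -15.4, 11.8, 1.2, 1.3, 6.6, 5.0]]
```

Request:
jog_arm([
  [[15, -14, 6, 1.2, 1.3, 6.6, 5], [13, -15, 8, 1.2, 1.3, 6.6, 5], [0, 0, 0, 0, 0, 0, 5]],
])

```text
clock: 11.8
eef_pos: [0.5293, 0.0455, 0.3795]
tool_rot: [-0.131, 0.976, -0.173, 0.026]
ft_force: [0.4, 0.8, -1.4]
grip_width: 0.011
```

```bash
python3 go4.py .075
```

```text
t=11.80 dist 19.6mm ang 0.8deg rows needed 1 j [ 0.28  0.27  0.38  1.68 -0.35  0.02] F [ 0.4  0.8 -1.4] g 11.0
[[-2.3, 2.3, 19.3, -0.1, 0.0, -0.8, 5.0]]
```

Request:
jog_arm([
  [[-2, 2, 10, 0, 0, -0.8, 5], [0, 0, 9, 0, 0, 0, 5], [0, 0, 0, 0, 0, 0, 5]],
])

```text
clock: 12.1
eef_pos: [0.5333, 0.0426, 0.3593]
tool_rot: [-0.14, 0.975, -0.172, 0.025]
ft_force: [-0.7, 0.3, -1.6]
grip_width: 0.0108
```

```bash
python3 go4.py .065; cat > look.py <<'E'
from h import *
import sys
s=get_obs();im=camera('wrist');W=cam('wrist',s);v=im[:,:,::-1].copy();cv2.imwrite(f'pics/{sys.argv[1]}_raw.png',v)
M=R.from_quat(s['tool_rot']).as_matrix();t=s['eef_pos']
k=2.4;x0,y0=95,90;v=cv2.convertScaleAbs(cv2.resize(v[y0:y0+250,x0:x0+330],None,fx=k,fy=k,interpolation=cv2.INTER_CUBIC),alpha=1.5)
def ln(P,col):
    p=(proj(W,np.array(P))-[x0,y0]+.5)*k;cv2.polylines(v,[np.round(p).astype(np.int32)],False,col,1)
th=np.radians(np.arange(100,200,5))  # near side is -cx: arc top to -cx
for y,r,c in [(0,28,(0,0,255)),(8,28,(0,0,255)),(-7,20,(0,160,255)),(60,24,(0,0,255))]:
    ln([o+y/1e3*cy+r/1e3*(np.cos(a)*cx+np.sin(a)*cz) for a in th],c)
bx=np.array([-.0005,0,.0426])
for y0_,y1,c in [(9.5,18.5,(0,255,0)),(-17.5,-8.5,(255,255,0))]:
    for yy in (y0_,y1):
        ln([t+M@(bx+np.array([33.5*np.cos(b),yy,-33.5*np.sin(b)])/1e3) for b in np.radians(np.arange(-45,90,5))],c)
print(v.shape);cv2.imwrite(f'pics/{sys.argv[1]}.png',v)
E
python3 look.py j
```

```text
t=12.10 dist 9.1mm ang 0.3deg rows needed 1 j [ 0.27  0.27  0.33  1.62 -0.35 -0.01] F [-0.7  0.3 -1.6] g 10.8
[[0.7, -1.0, 9.0, 0.0, 0.1, 0.3, 5.0]]
(600, 792, 3)
```

View pics/j.png

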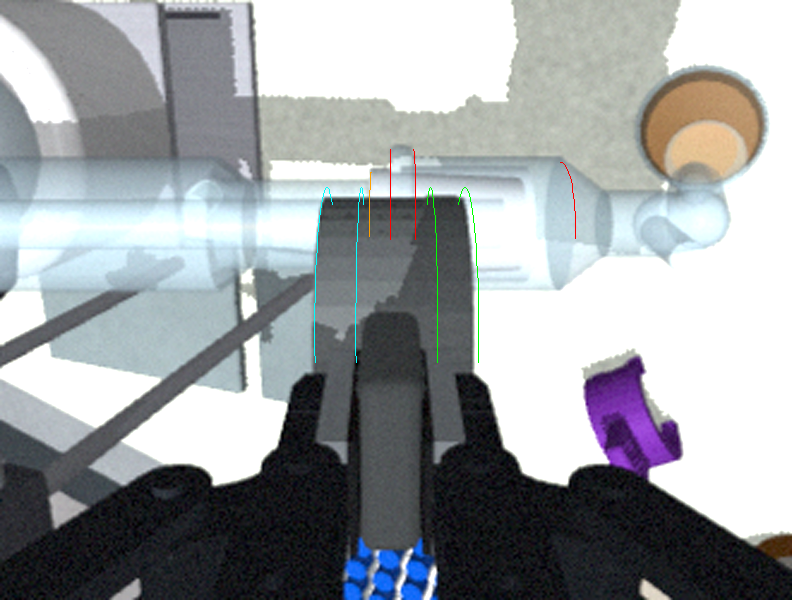

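The picture shows the bead edges at columns 391 and 414 and the collar edge at 370, within 1–2 px of the drawn joint lines. The clip spans columns 315–472, so its middle is at 393, in line with the joint to well under 1 mm. I approach with small x and y corrections.

```bash
python3 go4.py .036 10 -.0017 .0008; python3 st.py
```

```text
t=12.15 dist 38.5mm ang 0.3deg rows needed 4 j [ 0.28  0.27  0.33  1.62 -0.35 -0.01] F [ 0.1 -0.1 -1.5] g 11.2
[[0.6, -0.1, 9.6, 0.0, 0.0, 0.1, 5.0], [0.6, -0.1, 9.6, 0.0, 0.0, 0.1, 5.0], [0.6, -0.1, 9.6, 0.0, 0.0, 0.1, 5.0], [0.6, -0.1, 9.6, 0.0, 0.0, 0.1, 5.0]]
12.15 [  0.7418   1.01   117.0627] [ 0.1102  0.4248 -1.4681] 0.011203349612348881
```

Request:
jog_arm([
  [[1, 0, 10, 0, 0, 0, 5], [1, 0, 10, 0, 0, 0, 5], [0, 0, 8, 0, 0, 0, 5], [0, 0, 6, 0, 0, 0, 5], [0, 0, 0, 0, 0, 0, 5]],
])

```text
clock: 12.65
eef_pos: [0.5354, 0.032, 0.3256]
tool_rot: [-0.142, 0.975, -0.171, 0.025]
ft_force: [0.6, -0.1, -1.1]
grip_width: 0.0106
```

```bash
python3 go4.py .030 10 -.0017 .0008; python3 st.py
```

```text
t=12.65 dist 8.9mm ang 0.5deg rows needed 1 j [ 0.25  0.27  0.23  1.53 -0.35 -0.04] F [ 0.6 -0.1 -1.1] g 10.6
[[1.4, -1.6, 8.7, 0.0, 0.2, 0.5, 5.0]]
12.65 [-0.3218  2.3663 81.2688] [ 0.525   0.1465 -1.0727] 0.010647167704171982
```

Request:
jog_arm([
  [[1.5, -1.6, 1, 0, 0.2, 0.5, 5], [0, 0, 3, 0, 0, 0, 5], [0, 0, 0, 0, 0, 0, 5]],
])

```text
clock: 12.95
eef_pos: [0.535, 0.0286, 0.3226]
tool_rot: [-0.137, 0.975, -0.172, 0.024]
ft_force: [-0.1, -0.5, -0.8]
grip_width: 0.0113
```

```bash
python3 go4.py .030 10 -.0017 .0008; python3 st.py; python3 look.py k
```

```text
t=12.95 dist 4.9mm ang 0.1deg rows needed 1 j [ 0.25  0.27  0.23  1.52 -0.35 -0.03] F [-0.1 -0.5 -0.8] g 11.3
[[0.0, 0.3, 4.9, 0.0, 0.0, -0.1, 5.0]]
12.95 [-1.6637  0.45   77.4635] [-0.2428 -0.1161 -0.8579] 0.011267408853638878
(600, 792, 3)
```

View pics/k.png

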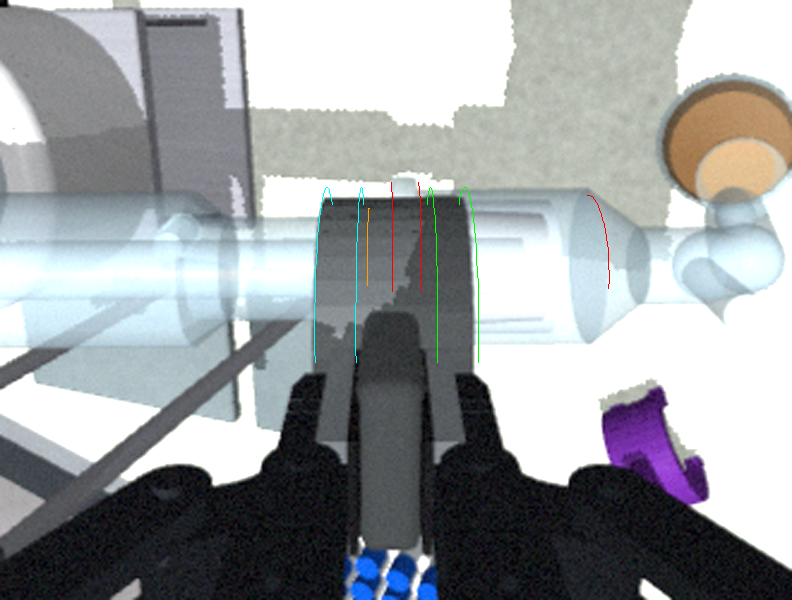

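Request:
jog_arm([
  [[0, 0.3, 4, 0, 0, 0, 5], [0, 0, 4, 0, 0, 0, 5]],
])

```text
clock: 13.2
eef_pos: [0.5351, 0.0264, 0.3185]
tool_rot: [-0.138, 0.975, -0.172, 0.026]
ft_force: [-6.7, 2.6, 11.8]
grip_width: 0.0108
```

```bash
python3 st.py
```

```text
13.2 [-2.0869 -0.1582 72.843 ] [-5.7394  0.0399 12.5337] 0.010788740973443943
```

Request:
jog_arm([
  [[1, 0.9, 4, 0, 0, 0, 5], [0.5, 0.3, 5, 0, 0, 0, 5]],
])

```text
clock: 13.4
eef_pos: [0.5335, 0.0242, 0.3148]
tool_rot: [-0.138, 0.975, -0.172, 0.028]
ft_force: [-6.3, 4.2, 16.5]
grip_width: 0.0109
```

```bash
python3 st.py
```

```text
13.4 [-4.336  -0.5052 68.8165] [-4.8693 -0.2142 17.5268] 0.010864042381466182
```

```bash
cat > slip.py <<'E'
from h import *
import sys
s=get_obs();im=camera('wrist')[:,:,::-1].copy();cv2.imwrite(f'pics/{sys.argv[1]}_raw.png',im);r=cv2.imread('pics/k_raw.png')
e=R.from_matrix(toolR(-cz,-cx)).inv()*R.from_quat(s['tool_rot']);print('tool rot err deg (tool xyz)',np.degrees(e.as_rotvec()))
for n,(a,b,c,d) in dict(fp=(246,232,272,318),left=(222,180,234,215),right=(286,180,297,215),top=(236,166,284,182)).items():
    t=r[b:d,a:c];g=im[b-12:d+12,a-12:c+12]
    m=cv2.matchTemplate(g,t,cv2.TM_CCOEFF_NORMED);_,v,_,p=cv2.minMaxLoc(m);print(n,round(v,2),p[0]-12,p[1]-12)
M=np.c_[cx,cy,cz];print(s['clock'],M.T@(s['eef_pos']-o)*1e3,M.T@s['ft_force'],M.T@s['ft_torque'])
E
python3 slip.py l; python3 - <<'E'
from h import *
W=cam('wrist',get_obs());print(proj(W,[o+.055*cy,o+.055*cy-.0015*cx]))
E
```

```text
tool rot err deg (tool xyz) [ 0.0744 -0.4763  0.0323]
fp 0.93 0 0
left 0.97 0 7
right 0.98 1 8
top 0.87 -6 -3
13.4 [-4.336  -0.5052 68.8165] [-4.8693 -0.2142 17.5268] [0.5772 1.2568 0.0877]
[[336.1119 210.7034]
 [336.2762 208.7477]]
```

```bash
python3 - <<'E'
from h import *
def pred(s,dx):
    W=cam('wrist',s);th=np.radians(np.arange(0,360,2))
    p=proj(W,np.array([o+dx*cx+.05*cy+.024*(np.cos(a)*cx+np.sin(a)*cz) for a in th]));return p[p[:,1].argmin()],p[p[:,1].argmax()]
sk=dict(eef_pos=np.array([.535,.0286,.3226]),tool_rot=np.array([-.137,.975,-.172,.024]))
s=get_obs()
for n,q in (('k',sk),('l',s)):
    for dx in (0,-.002,-.004):print(n,dx,*pred(q,dx))
    im=cv2.imread(f'pics/{n}_raw.png').astype(float).mean(2);c=int(pred(q,0)[0][0])
    pr=cv2.GaussianBlur(im,(5,3),0)[:,c-4:c+5].mean(1);g=np.diff(pr);i=np.argsort(-abs(g[130:290]))[:14]+130;print(c,sorted((int(a),round(float(g[a]),1)) for a in i))
E
```

```text
k 0 [325.8001 170.668 ] [326.3907 235.9941]
k -0.002 [325.979  168.0147] [326.5727 233.4942]
k -0.004 [326.159  165.3473] [326.7557 230.981 ]
325 [(167, -9.7), (168, -8.8), (170, 4.7), (171, 3.8), (174, 4.0), (175, 4.8), (176, 4.4), (177, 4.1), (196, 4.1), (232, 8.2), (233, 16.5), (234, 9.0), (288, -6.5), (289, -30.4)]
l 0 [329.418  177.0747] [330.4107 244.7899]
l -0.002 [329.6192 174.3595] [330.6177 242.2298]
l -0.004 [330.0928 171.6259] [330.8258 239.6551]
329 [(173, -10.5), (174, -8.3), (176, 5.0), (181, 5.0), (193, 5.4), (194, 4.6), (240, 5.4), (241, 14.9), (242, 10.7), (285, -7.6), (286, -9.9), (287, -10.4), (288, -8.0), (289, -14.3)]
```

Request:
jog_arm([
  [[0.8, 2, 4.5, 0, 0.4, 0, 5], [0.4, 1.2, 5, 0, 0, 0, 5]],
])

```text
clock: 13.65
eef_pos: [0.5336, 0.0236, 0.3131]
tool_rot: [-0.137, 0.975, -0.173, 0.032]
ft_force: [-6.3, 3.8, 16.8]
grip_width: 0.0107
```

```bash
python3 st.py
```

```text
13.65 [-4.319  -0.403  66.9557] [-5.0162 -0.6805 17.6372] 0.010729054965400064
```

```bash
cat > rot.py <<'E'
from h import *
s=get_obs();M=np.c_[cx,cy,cz]
e=R.from_matrix(toolR(-cz,-cx)).inv()*R.from_quat(s['tool_rot']);print('rot err deg tool',np.degrees(e.as_rotvec()))
print(round(s['clock'],2),M.T@(s['eef_pos']-o)*1e3,'F',M.T@s['ft_force'],'T',M.T@s['ft_torque'])
E
python3 rot.py; python3 - <<'E'
from h import *
W=cam('wrist',get_obs());s=get_obs();M=R.from_quat(s['tool_rot']).as_matrix()
for dx in (0,-.003):
    print(dx,proj(W,[s['eef_pos']+M@np.array([-.018+dx,0,-.0254]),s['eef_pos']+M@np.array([.018+dx,0,-.0254])]))
E
```

```text
rot err deg tool [ 0.2829 -0.7932  0.1826]
13.65 [-4.319  -0.403  66.9557] F [-5.0162 -0.6805 17.6372] T [0.372  1.6115 0.1413]
0 [[258.9015 317.3531]
 [259.0503 244.5853]]
-0.003 [[258.8902 322.9034]
 [259.0369 251.1207]]
```

Request:
jog_arm([
  [[2, 1.5, 3.5, 0, 0.8, 0, 5], [1.5, 1, 4.5, 0, 0.8, 0, 5]],
])

```text
clock: 13.85
eef_pos: [0.5328, 0.0232, 0.3126]
tool_rot: [-0.134, 0.975, -0.175, 0.026]
ft_force: [-1.9, 5.7, 15.9]
grip_width: 0.0107
```

```bash
python3 rot.py
```

```text
rot err deg tool [ 0.4151 -0.0598  0.3951]
13.85 [-5.2057 -0.4266 66.471 ] F [-0.2667  0.1941 16.9482] T [0.3986 0.0257 0.0629]
```

Request:
jog_arm([
  [[0, 3, 5, -0.4, 0, -0.4, 5], [0, 2, 5.5, -0.2, 0, 0, 5]],
])

```text
clock: 14.05
eef_pos: [0.5342, 0.0239, 0.3107]
tool_rot: [-0.138, 0.975, -0.172, 0.032]
ft_force: [-9.0, 1.2, 16.6]
grip_width: 0.0107
```

```bash
python3 rot.py
```

```text
rot err deg tool [ 0.1499 -0.8268  0.1322]
14.05 [-3.6365  0.4826 64.8031] F [-8.3136 -2.2105 16.8434] T [-0.2178  2.3352  0.1619]
```

Request:
jog_arm([
  [[2.5, 1.5, 5.5, -0.1, 0.9, 0, 5], [2, 1.5, 6, 0, 0.8, 0, 5]],
])

```text
clock: 14.25
eef_pos: [0.5331, 0.0228, 0.3093]
tool_rot: [-0.135, 0.975, -0.173, 0.027]
ft_force: [-2.5, 5.0, 17.0]
grip_width: 0.011
```

```bash
python3 rot.py
```

```text
rot err deg tool [ 0.1986 -0.1914  0.3657]
14.25 [-5.0687  0.2556 63.2477] F [-1.0465 -0.6486 17.8351] T [0.3877 0.1586 0.1618]
```

Request:
jog_arm([
  [[2.2, 1.8, 6, 0, 0.9, -0.2, 5], [2.2, 1.8, 6, 0, 0.8, 0, 5], [2.2, 1.8, 6, 0, 0.8, 0, 5]],
])

```text
clock: 14.55
eef_pos: [0.5338, 0.0229, 0.3083]
tool_rot: [-0.132, 0.975, -0.176, 0.023]
ft_force: [-2.3, 3.3, 19.2]
grip_width: 0.0107
```

```bash
python3 rot.py
```

```text
rot err deg tool [0.4392 0.3165 0.5801]
14.55 [-4.3636  0.5644 62.2032] F [-1.3035 -2.9949 19.3606] T [0.1963 0.5281 0.1909]
```

Request:
jog_arm([
  [[2.2, 1.5, 7, -0.3, 0.5, -0.4, 5], [2.2, 1.5, 7, -0.1, 0.6, -0.2, 5], [2.2, 1.5, 7, 0, 0.6, 0, 5]],
])

```text
clock: 14.85
eef_pos: [0.5342, 0.021, 0.3037]
tool_rot: [-0.135, 0.975, -0.174, 0.024]
ft_force: [-2.6, 3.0, 15.6]
grip_width: 0.011
```

```bash
python3 rot.py
```

```text
rot err deg tool [0.2717 0.1715 0.3177]
14.85 [-4.498   0.3    57.2465] F [-1.6809 -1.9002 15.8867] T [0.3684 0.4131 0.1545]
```

Request:
jog_arm([
  [[2, 2, 5.5, -0.2, 0.4, -0.3, 5], [2, 1.5, 5.5, 0, 0.4, 0, 5]],
])

```text
clock: 15.05
eef_pos: [0.534, 0.0202, 0.3009]
tool_rot: [-0.136, 0.975, -0.175, 0.025]
ft_force: [-1.4, 2.3, 11.5]
grip_width: 0.011
```

```bash
python3 rot.py
```

```text
rot err deg tool [ 0.3137 -0.0182  0.2293]
15.05 [-4.9171  0.5039 54.3997] F [-0.6998 -1.5561 11.7129] T [0.1777 0.1956 0.0682]
```

Request:
jog_arm([
  [[1.5, 1.5, 5, -0.2, 0.3, -0.2, 5], [1, 1, 5, 0, 0.3, 0, 5]],
])

```text
clock: 15.25
eef_pos: [0.5345, 0.0189, 0.2971]
tool_rot: [-0.136, 0.975, -0.174, 0.026]
ft_force: [-1.9, 2.0, 5.1]
grip_width: 0.0111
```

```bash
python3 rot.py
```

```text
rot err deg tool [ 0.295  -0.1457  0.1774]
15.25 [-4.8049  0.5431 50.269 ] F [-1.2999  0.5044  5.6505] T [0.3025 0.2096 0.202 ]
```

Request:
jog_arm([
  [[0.5, 0.5, 4, -0.2, 0.1, -0.1, 5], [0.3, 0.3, 4, 0, 0.1, 0, 5]],
])

```text
clock: 15.45
eef_pos: [0.535, 0.0169, 0.2913]
tool_rot: [-0.137, 0.975, -0.173, 0.026]
ft_force: [-0.5, -0.1, 0.2]
grip_width: 0.0107
```

```bash
python3 rot.py
```

```text
rot err deg tool [ 0.1486 -0.1951  0.094 ]
15.45 [-4.9081  0.5682 44.1416] F [-0.5295 -0.0087  0.1881] T [0.3843 0.0798 0.0697]
```

Request:
jog_arm([
  [[0.3, 0.3, 3, 0, 0.1, 0, 5], [0.5, 0.5, 3, 0, 0.2, 0, 5]],
])

```text
clock: 15.65
eef_pos: [0.535, 0.0163, 0.2891]
tool_rot: [-0.137, 0.975, -0.173, 0.027]
ft_force: [-9.3, 7.2, 24.2]
grip_width: 0.0109
```

```bash
python3 rot.py
```

```text
rot err deg tool [ 0.1267 -0.2192  0.1448]
15.65 [-5.0112  0.8131 41.9065] F [-6.9035  0.6563 25.99  ] T [0.4541 1.4192 0.0115]
```

Request:
jog_arm([
  [[0.8, 0.3, 2, 0, 0.3, 0, 5], [0.8, 0.3, 2, 0, 0.2, 0, 5]],
])

```text
clock: 15.85
eef_pos: [0.5349, 0.0164, 0.2893]
tool_rot: [-0.136, 0.975, -0.173, 0.026]
ft_force: [-2.6, 2.3, 9.6]
grip_width: 0.0108
```

```bash
python3 rot.py
```

```text
rot err deg tool [ 0.1184 -0.1716  0.2278]
15.85 [-5.0931  0.8147 42.0991] F [-1.8528 -0.5524 10.0157] T [0.351  0.3143 0.0565]
```

Request:
jog_arm([
  [[1, 0.3, 2.7, 0, 0.3, 0, 5], [1, 0.3, 2.7, 0, 0.2, 0, 5], [1, 0.3, 2.7, 0, 0.2, 0, 5]],
])

```text
clock: 16.15
eef_pos: [0.5349, 0.0163, 0.2892]
tool_rot: [-0.135, 0.975, -0.172, 0.028]
ft_force: [-5.0, 4.5, 13.7]
grip_width: 0.0108
```

```bash
python3 rot.py
```

```text
rot err deg tool [ 0.0778 -0.3168  0.3402]
16.15 [-5.1016  0.8092 42.029 ] F [-3.5926  0.6544 14.8258] T [0.4752 0.5857 0.0981]
```

Request:
jog_arm([
  [[0, 0, 0, 0, 0, 0, 5], [0, 0, 0, 0, 0, 0, 40], [0, 0, 0, 0, 0, 0, 60], [0, 0, 0, 0, 0, 0, 60], [0, 0, -5, 0, 0, 0, 60]],
])

```text
clock: 16.65
eef_pos: [0.5338, 0.0177, 0.2916]
tool_rot: [-0.135, 0.975, -0.172, 0.026]
ft_force: [-0.4, -0.7, -0.1]
grip_width: 0.06
```

Request:
jog_arm([
  [[0, 0, -20, 0, 0, 0, 60], [0, 0, -30, 0, 0, 0, 60], [0, 0, -30, 0, 0, 0, 60], [0, 0, -30, 0, 0, 0, 60], [0, 0, 0, 0, 0, 0, 60]],
])

```text
clock: 17.15
eef_pos: [0.5221, 0.0545, 0.3972]
tool_rot: [-0.134, 0.976, -0.172, 0.023]
ft_force: [1.6, 0.3, 1.0]
grip_width: 0.0605
```

```bash
python3 rot.py; python3 - <<'E'
from h import *
s=get_obs();im=camera('wrist');W=cam('wrist',s);v=im[:,:,::-1].copy();cv2.imwrite('pics/m_raw.png',v)
k=2.4;x0,y0=95,70;v=cv2.convertScaleAbs(cv2.resize(v[y0:y0+250,x0:x0+330],None,fx=k,fy=k,interpolation=cv2.INTER_CUBIC),alpha=1.5)
def ln(P,col):
    p=(proj(W,np.array(P))-[x0,y0]+.5)*k;cv2.polylines(v,[np.round(p).astype(np.int32)],False,col,1)
O=o-.0023*cx
th=np.radians(np.arange(90,200,5))
for y in(18.5,-17.5,9.5,-8.5):ln([O+y/1e3*cy+.0335*(np.cos(a)*cx+np.sin(a)*cz) for a in th],(0,255,0))
for y in(-6,6):ln([O+y/1e3*cy+.068*cz+xx*cx for xx in(-.018,.018)],(0,255,255))
for y,r in((60,24),(0,28),(8,28)):ln([O+y/1e3*cy+r/1e3*(np.cos(a)*cx+np.sin(a)*cz) for a in th],(0,0,255))
cv2.imwrite('pics/m.png',v)
E
```

```text
rot err deg tool [0.0314 0.2226 0.3303]
17.15 [ -6.8385   1.6406 157.2384] F [ 1.5761 -0.5045  0.8533] T [ 0.3273 -0.0564 -0.0085]
```

View pics/m.png

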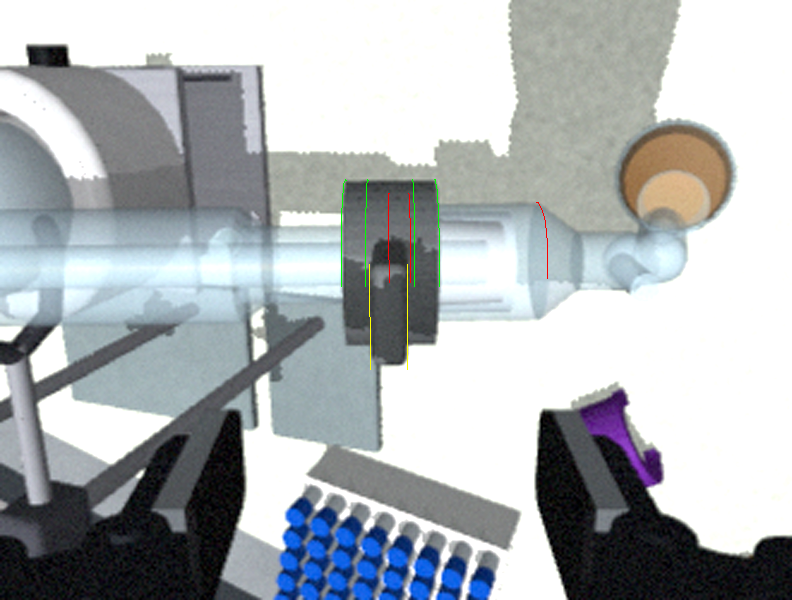

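The picture shows the clip square on the joint at columns 343–439, matching its predicted home outline to within about 1 mm. The body end sits on its "home" line at column 540, and the gripper is clear.

```bash
python3 -c "
from workcell import *
print(job_done(), get_obs()['ft_force'])"
```

```text
the job is handed in; nothing more can be done
the job is handed in; nothing more can be done
```

The joint is closed, the larger grey clip is seated on it with its wide fork towards the bend, and the job is handed in at about 17 s. No verdict was reported.

- **Bend:** I gripped the body and pushed it about 12 mm up the slope. It stopped hard: the push rose from about 5 N sliding to 22 N, with no further travel when I pushed again.
- **Clip:** It needed up to about 19 N to bend the arms, then drew itself on. It bottomed within 1 mm of the expected home height, with a short peak of about 26 N. That is above the 15 N asked for but under the 30 N limit. I followed it with a steady push of about 15 N and let go.
- **Last check:** The final wrist picture shows the clip square on the joint and within about 1 mm of its predicted outline. The bend's end is on its home line and the gripper is clear.

Two checks fell short:
- **Sideways offset:** My camera estimates of the clip's position across the joint (condenser x) were about 2–3 mm out, so I centred it by bringing the side force and torque to near zero.
- **Bystanders:** The flask and the purple clip stood upright in the last picture. I did not look at the bottle or the small clip again, but the arm passed well clear of both.

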